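Isolate the bench press, load its two dies, switch it back on

ROBOT

A 6-joint arm with a two-finger parallel gripper is mounted at the origin on the work surface. World frame = base frame: x ahead of the robot, y to its left, z up, the work surface at z = 0. Lengths are in mm, angles in rad, forces in N, time in s.
With the tool pointing down it reaches from about 350 to 725 mm from the base axis. Payload 6 kg.
Tool frame: the origin (TCP) lies at the very end of the fingers, on their centre line; the grasp point (between the pads) lies 19 mm behind it (ctrl.grip_point_offset is the distance from the TCP to the grasp point, in mm); z points along the fingers, y is the line along which they close (so a half turn about z gives the same grasp; the last joint's range is limited). The gripper opens to 85 mm and grips with 20 to 120 N. Pads are 22 mm wide; open, the fingers measure 114 mm over their backs; the gripper's body (76 mm by 85 mm) begins 54 mm behind the grasp point. The pads swing forward as they close: fully open they stand 13 mm farther back than shut.
Start: joints at [1.511, 0.04, 0.085, 0, -1.615, -0.334], TCP at [230.193, 554.062, 231.261] pointing down, gripper open.
Joint ranges: [-2.56, 2.56], [-1.29, 2.01], [-1.08, 1.49], [-3.29, 1.98], [-2.81, -0.18], [-2.99, 2.99]. Speed limits (rad/s): [2.57, 2.57, 3.01, 3.14, 3.14, 3.14].

INTERFACE

Orientations are given as a rotation vector (axis times angle).
In Python, from rig import ctrl gives the robot as it stands.
- The arm moves only by the shell command python3 -m crank 'ROWS' [FORCE]. ROWS is JSON, a list of rows, each a list of 7 numbers: the shift along the tool's x, y, z in units of 50 mm (1.0 is 50 mm), then the turn, a rotation vector about the tool's x, y, z in units of 8 degrees (1.0 is 8 degrees), then the opening, from 0 (shut) to 1 (fully open). In form: [[dx, dy, dz, wx, wy, wz, fingers], ...]. A call has 1 to 12 rows; each row shifts and turns the commanded pose from where the row before left it, along the tool's axes as they then stand; what a row does not reach is not made up. A row lasts 1/10 s, in which the tool goes at most 50 mm and 8.59 degrees, less where a joint would pass 70% of its speed; a pose out of reach is approached as far as the arm can. A call is refused whole if a number of a shift passes 1 or a number of a turn 1, either way. A call with a gripper value outside its range is refused whole. The fingers move at their own pace and stop on an object; FORCE is the grip in N (left out, the last holds). Time passes only in rows, so rows that do not move let the fingers close. It gives the time, the measured TCP pose, the force, the opening and the grip force at its end, in the units of the state.
- ctrl.state(): the state, without advancing time (a new reading comes with each control period).
- ctrl.capture(name): name is "side" or "top"; returns a dict with "image" (420x560x3 uint8, red, green, blue), "fx", "fy", "cx", "cy" (pixels), "k1" (the pictures are not rectified: a ray, as slopes to the right and down, at radius r is drawn at 1 + k1 r^2 times it, then the intrinsics apply), "world_to_cam" (4x4, takes a point from world to camera coordinates). Camera axes: x right, y up, looking along -z (the intrinsics and any distortion apply to the point x, -y, -z); pixel columns grow to the right and rows downward; lengths in mm; the calibration is good to about 2 mm. A picture is of the moment at which its call begins. There is no depth.
- ctrl.close_job(): hands the job in; it is judged then, once.
Trained networks look in the newest picture that a camera, given by its name, has taken for a name from the list of things; names that differ only in an ending like _2 or _b are one class to them, and where a whole thing is asked for, a point or a joint stands for the part that bears it (a point fixed in the world has none). Each returns a list of dicts, best first, with "p" (0 to 1); they miss things now and then, are a little off and sometimes report something else, mostly with a low value. They report only what shows in the picture. A call takes as long as a camera call.
- ctrl.cut_out(camera, name): "pixels" (420x560 bool, what is visible of it) and "uv" ([column, row] in pixels, amid what is visible of it).
The state is a dict: "time_s": time; "q": joint angles; "joint_vel": joint speeds; "effort": joint torques, N m; "position": TCP position; "orientation": TCP orientation; "ft_force": force on the tool from outside, world axes, zero at the start; "moment": the same for the moment, N m; "gripper_width": finger opening in mm; "grasp_force": force on a finger pad.
Only numpy, scipy, OpenCV 4.12 (cv2) and the standard library are available. Lean on these libraries where they do the work, as an engineer would, in place of code of your own. Each camera call takes 0.05 s, during which the arm holds its last target. There are 200 camera calls.

TASK

Switch the leather-shop press off at its red rotary isolator, lay the round brass blank in the round die and the square brass blank in the square die, lug up and sitting flush, then turn the isolator back on. The press must stay off for all of the loading; set the blanks down into the dies rather than dropping them, and leave the copper hexagon blank and everything else on the bench where it is.

Things in the scene. Friction and masses are not known exactly. Their poses are not given: they have to be found in the camera images.
- isolator: Fixed grey switch box, 140 (x) x 120 (y) x 60 mm high, yellow plate on its top, carrying the red handle in the middle. Origin: centre of its underside, on the bench. z up. Its yaw varies. On the plate a black mark toward +x shows where the handle points when OFF, a green mark 75 degrees clockwise from it where it points when ON.
- handle (a joint): Angle of the red handle about its vertical axis: 0 = OFF (its white pointer along the box's +x, at the black mark), 1.31 rad (75 degrees) = ON (pointer at the green mark). It grows clockwise seen from above. Hard stops at both ends; a stiff action (about 0.1 N m) keeps it where it is left. Starts ON.
- handle_grip (a point): Point on the handle's turning axis at the height to grip it, 93 mm above the bench. The point's x axis runs along the grip bar toward its white pointer. The red bar is 16 mm wide, 78 mm long (35 mm behind the axis, 43 mm on the pointer side) and spans from 75 to 107 mm above the bench, over a red hub of 60 mm diameter, 12 mm thick, on the box.
- press: Fixed swing-arm press: grey bed 150 (x) x 420 (y) x 45 mm high, from -160 to +260 mm in its own y (rear left foot to 340). Origin: underside of the bed, midway between the dies, which stand on it at y = +65 and -65 mm, either way round. Steel column, 56 mm diameter, at x = 40, y = 295 mm; blue beam 190 to 240 mm above the bench, swung away to the left rear.
- die_round: Fixed steel die block 100 x 100 x 30 mm on the press bed (its top 75 mm above the bench) with a round recess in the middle of its top, 53 mm diameter, 6 mm deep. Origin: centre of the block's underside, 45 mm above the bench; z up; the recess floor is at z = 24 mm, its mouth at z = 30 mm.
- die_square: Fixed steel die block 100 x 100 x 30 mm on the press bed (its top 75 mm above the bench) with a square recess in the middle of its top, 49 x 49 mm, 6 mm deep, sides along the block's x and y. Origin: centre of the block's underside, 45 mm above the bench; z up; the recess floor is at z = 24 mm, its mouth at z = 30 mm.
- blank_round: Loose round brass blank, 50 mm diameter, 6 mm thick, with a round lug 14 mm in diameter standing 22 mm up from its middle (28 mm high in all). About 0.1 kg. Origin: centre of its underside; z up through the lug.
- blank_square: Loose square brass blank, 46 x 46 mm, 6 mm thick, sides along its x and y, with a square lug 14 x 14 mm (same sides) standing 22 mm up from its middle (28 mm high in all). About 0.1 kg. Origin: centre of its underside; z up through the lug.
- blank_hex: Loose copper-coloured hexagon blank, 44 mm across flats, 6 mm thick, with a round 14 mm lug, 28 mm high in all; belongs to another job, to be left alone. Origin: centre of its underside.
- dye_jar: Amber jar, 54 mm diameter, 75 mm high, standing. Origin: centre of its underside. To be left alone.
- hammer: Hammer, 260 mm long, lying flat. Origin: middle of its length, underside. To be left alone.
- brush: Brush, 200 mm long, lying flat. Origin: middle of its length, underside. To be left alone.
- wax_stick: Orange wax stick, 24 mm thick, 90 mm long, lying. Origin: middle of its length, underside. To be left alone.

How it is judged:
By the outcome, as a careful person would: the job done as asked, in the order asked, and still so for the second after the job is handed in, with the robot touching nothing.
It also fails if it takes over 72 s, if anything falls off the work surface, if the arm or the gripper's body presses on something with over 40 N, if the wrist force passes 120 N, or if a joint passes its speed limit or range.

## Working session

There is one attempt and no reset: what is moved stays moved. The work goes in short steps, Python scripts to look and compute and a shell command to move; the robot and the scene stay as the last step left them, time stands still between calls to the robot, and variables do not carry over. Pictures are saved under pics/ and viewed, at most 10 in all, crops included, and the job is handed in when it is done.

```bash
mkdir -p pics; ls
cat > h.py <<'E'
import numpy as np,cv2
from rig import ctrl
from scipy.spatial.transform import Rotation as R
def cap(n,save=None):
    c=ctrl.capture(n)
    if save: cv2.imwrite('pics/'+save,c['image'][:,:,::-1])
    return c
def ray(c,uv):
    d=np.array([(uv[0]-c['cx'])/c['fx'],(uv[1]-c['cy'])/c['fy']]);r=np.linalg.norm(d);u=r
    for _ in range(20):u=r/(1+c['k1']*u*u)
    d=d*(u/r if r else 1)
    T=np.array(c['world_to_cam']);A=T[:3,:3]
    return -A.T@T[:3,3],A.T@np.array([d[0],-d[1],-1])
def at(c,uv,z):
    o,d=ray(c,uv);return o+d*(z-o[2])/d[2]
def proj(c,p):
    T=np.array(c['world_to_cam']);q=T[:3,:3]@np.array(p,float)+T[:3,3]
    s=np.array([q[0],-q[1]])/-q[2];s=s*(1+c['k1']*(s@s))
    return np.array([s[0]*c['fx']+c['cx'],s[1]*c['fy']+c['cy']])
E
python3 - <<'E'
from h import *
np.set_printoptions(precision=1,suppress=True)
zs=dict(isolator=60,handle=107,press=45,die_round=75,die_square=75,blank_round=6,blank_square=6,blank_hex=6,dye_jar=75,hammer=10,brush=10,wax_stick=12)
for n in ['top','side']:
    c=cap(n,n+'0.png');o,_=ray(c,[280,210]);print(n,o,c['fx'],c['k1'])
    for k,z in zs.items():
        try:
            for d in ctrl.cut_out(n,k)[:2]:
                print(k,round(d['p'],2),np.array(d['uv']),at(c,d['uv'],z)[:2],d['pixels'].sum())
        except Exception as e: print(k,e)
print(ctrl.state())
E
```

```text
pics
top [ 354.3   87.5 1271.9] 450.80615194629354 0.030627390792995285
isolator 0.94 [422.4 215.9] [ 485.  -265.2] 2601
handle 0.64 [431.1 213.9] [ 484.6 -274.1] 507
handle 0.55 [237.4 163. ] [632.4 226.1] 9040
press 0.82 [238.3 161. ] [652.8 230.9] 9273
die_round 0.91 [288.3 173.4] [607.8  92.6] 1423
die_round 0.58 [273.8 233. ] [447.3 135. ] 262
blank_round 0.78 [337.3 230.7] [454.8 -40.9] 234
blank_round 0.46 [338.9 172.3] [621.8 -51.6] 1449
blank_square 0.75 [276.7 231. ] [458.1 129.5] 270
blank_square 0.26 [339.7 172.4] [621.4 -53.9] 1454
blank_hex 0.64 [217.5 229.4] [466.8 296.2] 207
blank_hex 0.2 [424.  217.2] [ 487.  -285.1] 2662
dye_jar 0.95 [166.4 213.4] [507.  421.4] 395
hammer 0.69 [133.8 268.3] [363.8 528.3] 1163
brush 0.86 [433.5 157.5] [ 656.5 -320.7] 822
wax_stick 0.78 [236.1 276. ] [335.5 244.2] 244
side [ 426.7 1002.3  777.6] 403.89127796212625 0.03881994097667231
isolator 0.71 [207.1 239.7] [699.2 231.9] 9336
isolator 0.56 [298.9 152.7] [ 480.3 -232.9] 1286
handle 0.74 [297.5 143. ] [ 484.7 -216.8] 198
press 0.87 [206.8 240.5] [705.  218.9] 9621
press 0.39 [304.7 
[... 332 characters left out ...]
2 [290.  276.1] [476.9 296.5] 228
blank_hex 0.31 [363.  351.9] [308.6 499.8] 1397
dye_jar 0.7 [269.2 308.5] [510.7 454.6] 794
dye_jar 0.34 [360.4 352.4] [324.2 546.2] 1400
hammer 0.76 [366.4 354.2] [302.5 507.3] 1324
brush 0.89 [249.5 152.8] [ 669.1 -307.7] 331
wax_stick 0.65 [345.4 263.3] [334.9 248.1] 223
{'time_s': 1.3, 'q': array([ 1.5,  0. ,  0.1, -0. , -1.6, -0.3]), 'joint_vel': array([-0., -0.,  0., -0.,  0.,  0.]), 'effort': array([  0. , -36.8,  34.7,   6.9,  -0. ,   0. ]), 'position': array([230.2, 554.1, 231.3]), 'orientation': array([ 3.1, -0.6,  0. ]), 'ft_force': array([ 0.6, -0.3,  0.7]), 'moment': array([-0., -0.,  0.]), 'grasp_force': 0.0, 'gripper_width': 85.78010043942946}
```

View pics/top0.png

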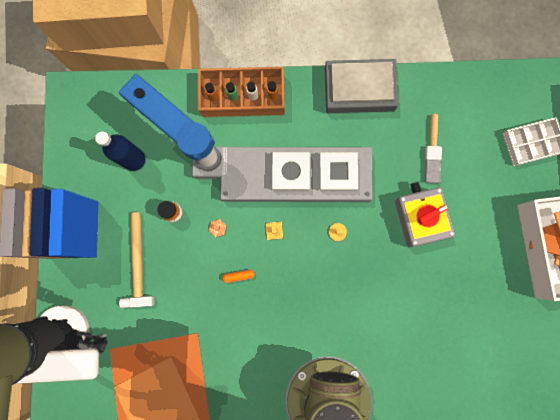

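View pics/side0.png

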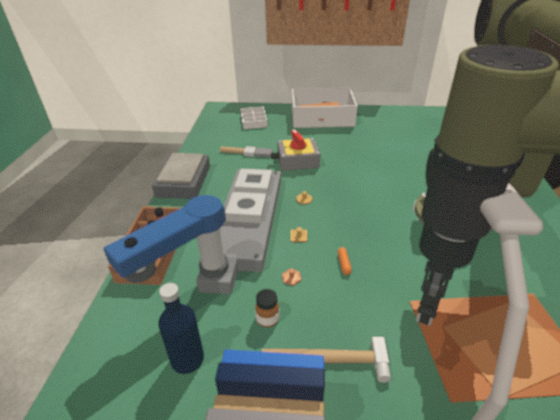

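Run:
```python
import cv2,numpy as np
a=cv2.imread('pics/top0.png')
f=lambda r0,r1,c0,c1,s:cv2.resize(a[r0:r1,c0:c1],None,fx=s,fy=s,interpolation=cv2.INTER_CUBIC)
A=f(140,210,260,380,5)   #600x350
B=f(180,250,390,465,5)[:,:]  
C=f(215,250,260,355,5)
im=np.zeros((600,800,3),np.uint8)
im[:350,:600]=A; im[350:525,:475]=C[:175,:475]
B=cv2.resize(B,(300,280)); im[320:600,490:790]=B
cv2.imwrite('pics/crop0.png',im)
```

```text
(no output)
```

View pics/crop0.png

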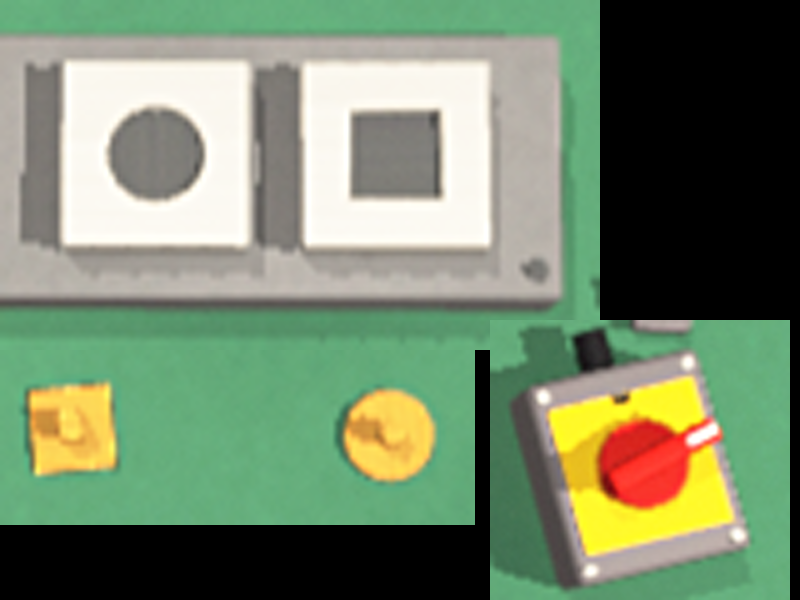

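Run:
```python
from h import *
np.set_printoptions(precision=2,suppress=True)
c=cap('top');I=c['image'];S=8
def sub(r0,r1,c0,c1):
    return cv2.resize(I[r0:r1,c0:c1],None,fx=S,fy=S,interpolation=cv2.INTER_CUBIC)
def fit(name,m,r0,c0,z,holes=False):
    m=m.astype(np.uint8)
    cn=max(cv2.findContours(m,cv2.RETR_EXTERNAL,cv2.CHAIN_APPROX_NONE)[0],key=cv2.contourArea)[:,0,:]
    px=(cn+.5)/S-.5+[c0,r0]
    P=np.array([at(c,p,z)[:2] for p in px]).astype(np.float32)
    M=cv2.moments(P); cen=np.array([M['m10'],M['m01']])/M['m00']
    rc=cv2.minAreaRect(P)
    print(name,'centroid',cen,'rect',np.array(rc[0]),np.array(rc[1]),rc[2],'area',cv2.contourArea(P),'eqd',2*np.sqrt(cv2.contourArea(P)/np.pi))
for nm,c0,c1 in [('round',269,314),('square',316,362)]:
    g=sub(148,194,c0,c1).min(2); fit('die '+nm,g>205,148,c0,75)
    k=8*12; gi=np.zeros_like(g);gi[k:-k,k:-k]=1
    fit('recess '+nm,(g<180)&(gi>0),148,c0,75)
for nm,c0,c1 in [('square',262,290),('round',324,352)]:
    g=sub(217,247,c0,c1).astype(int); fit('blank '+nm,(g[...,0]-g[...,1]*.9>10)&(g[...,0]>120),217,c0,5)
g=sub(180,250,390,465).astype(int)
fit('plate',(g[...,0]>150)&(g[...,2]<110),180,390,60)
red=(g[...,0]>150)&(g[...,1]<90);fit('red',red,180,390,85)
dark=(g.max(2)<70); 
dm=dark.astype(np.uint8);n,l,s,ce=cv2.connectedComponentsWithStats(dm)
for i in range(1,n):
    if s[i,4]>30: p=(ce[i]+.5)/S-.5+[390,180]; print('dark',s[i,4],p,at(c,p,60)[:2])
```

```text
die round centroid [616.85  85.87] rect [616.81  85.94] [100.43 100.86] 88.11737823486328 area 9941.54622473556 eqd 112.50764324767398
recess round centroid [616.16  85.69] rect [616.16  85.94] [52.76 51.65] 88.49853515625 area 2142.0774950141786 eqd 52.22430252803086
die square centroid [613.03 -44.09] rect [612.87 -44.12] [100.64 100.46] 88.43869018554688 area 9902.452708081519 eqd 112.28621633040804
recess square centroid [612.34 -43.97] rect [612.73 -43.93] [49.77 49.84] 88.0357437133789 area 2375.7532921886304 eqd 54.99911853974858
blank square centroid [460.49 137.3 ] rect [460.57 137.36] [49.34 48.45] 3.6710543632507324 area 2276.073689384735 eqd 53.83295485161392
blank round centroid [452.42 -40.9 ] rect [452.4  -40.96] [51.25 51.83] 88.01725769042969 area 2102.247143311106 eqd 51.73648804925039
plate centroid [ 484.16 -276.48] rect [ 485.71 -281.44] [100.79 111.92] 12.286614418029785 area 9859.075653578853 eqd 112.04001515830078
red centroid [ 483.34 -272.52] rect [ 483.1  -279.43] [72.77 56.35] 89.02161407470703 area 2627.4999350046273 eqd 57.839751218664155
dark 4887 [415.19 187.41] [ 563.14 -250.39]
```

```bash
cat >> h.py <<'E'
def plan(p,yaw=None,cmd=None):
    "remaining move in tool units; yaw in deg of tool x"
    s=ctrl.state();A=R.from_rotvec(s['orientation']).as_matrix()
    y=np.degrees(np.arctan2(A[1,0],A[0,0]))
    print('t',round(s['time_s'],2),'pos',s['position'].round(1),'yaw %.2f tilt %s'%(y,A[:2,2].round(4)),'q',s['q'].round(2),'F',s['ft_force'].round(1),'w %.1f g %.1f'%(s['gripper_width'],s['grasp_force']))
    u=A.T@(np.array(p)-s['position'])/50
    print('units',u.round(3),'| max',abs(u).max().round(2),end=' ')
    if yaw is not None:
        d=(y-yaw+180)%360-180;print('wz units %.3f'%(d/8))
        a=np.radians(yaw);B=np.array([[np.cos(a),np.sin(a),0],[np.sin(a),-np.cos(a),0],[0,0,-1]])
        print('units if turned first',(B.T@(np.array(p)-s['position'])/50).round(3))
E
python3 -c "
from h import *
plan([485,-280,231],-62.7)"
```

```text
t 1.35 pos [230.2 554.1 231.3] yaw -22.56 tilt [ 0.     -0.0001] q [ 1.51  0.04  0.08  0.   -1.62 -0.33] F [ 0.5  0.1 -0.2] w 85.2 g 0.0
units [1.1107e+01 1.3449e+01 8.0000e-03] | max 13.45 wz units 5.017
units if turned first [1.716e+01 3.122e+00 6.000e-03]
```

```bash
python3 -m crank '[[0,0,0,0,0,1,1],[0,0,0,0,0,1,1],[0,0,0,0,0,1,1],[0,0,0,0,0,1,1],[0,0,0,0,0,1,1],[0.9,0.16,0,0,0,0,1],[0.9,0.16,0,0,0,0,1],[0.9,0.16,0,0,0,0,1],[0.9,0.16,0,0,0,0,1],[0.9,0.16,0,0,0,0,1],[0.9,0.16,0,0,0,0,1],[0.9,0.16,0,0,0,0,1]]' 20
python3 -m crank '[[0.9,0.16,0,0,0,0,1],[0.9,0.16,0,0,0,0,1],[0.9,0.16,0,0,0,0,1],[0.9,0.16,0,0,0,0,1],[0.9,0.16,0,0,0,0,1],[0.9,0.16,0,0,0,0,1],[0.9,0.16,0,0,0,0,1],[0.9,0.16,0,0,0,0,1],[0.9,0.16,0,0,0,0,1],[0.9,0.16,0,0,0,0,1],[0,0,0,0,0,0,1]]'
python3 -c "
from h import *
plan([485,-280,80],-62.7)"
```

```text
time_s: 2.55
position: [325.8, 246.9, 231.5]
orientation: [-2.685, 1.63, -0.0]
ft_force: [1.1, 0.5, -0.9]
gripper_width: 85.5
grasp_force: 0.0
time_s: 3.65
position: [461.8, -191.8, 229.9]
orientation: [2.678, -1.638, -0.004]
ft_force: [0.1, 0.1, 0.1]
gripper_width: 85.5
grasp_force: 0.0
t 3.65 pos [ 461.8 -191.8  229.9] yaw -62.91 tilt [-0.0032 -0.0008] q [ 0.01 -0.23 -0.17  0.   -1.63  0.46] F [0.1 0.1 0.1] w 85.5 g 0.0
units [1.784 0.381 2.997] | max 3.0 wz units -0.027
units if turned first [1.78  0.398 2.997]
```

```bash
python3 -m crank '[[0.9,0.2,0,0,0,0,1],[0.88,0.18,0.4,0,0,0,1],[0,0,0.6,0,0,0,1],[0,0,0.6,0,0,0,1],[0,0,0,0,0,0,1],[0,0,0,0,0,0,1]]'
python3 - <<'E'
from h import *
plan([485,-280,78],-62.7)
cap('side','s1.png');c=cap('top','t1.png')
I=cv2.imread('pics/s1.png')[90:190,230:380];J=cv2.imread('pics/t1.png')[170:270,370:480]
cv2.imwrite('pics/a1.png',np.hstack([cv2.resize(I,(450,300)),cv2.resize(J,(330,300))]))
E
```

```text
time_s: 4.25
position: [486.2, -275.3, 152.3]
orientation: [2.685, -1.63, 0.001]
ft_force: [-1.3, 0.4, 0.5]
gripper_width: 85.9
grasp_force: 0.0
t 4.25 pos [ 486.2 -275.3  152.3] yaw -62.53 tilt [-0.0001 -0.001 ] q [-0.16 -0.06 -0.16  0.   -1.47  0.63] F [-1.3  0.4  0.5] w 85.9 g 0.0
units [0.072 0.063 1.486] | max 1.49 wz units 0.021
units if turned first [0.073 0.064 1.486]
```

View pics/a1.png

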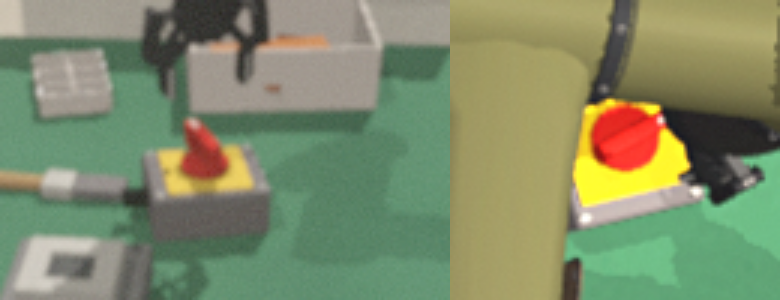

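Side view (crop) shows the fingers straddling the handle from above; in the top view the hub centre shows at about (428.5, 215.8).

```bash
python3 -c "
from h import *
c=cap('top')
for uv in ([428.3,215.7],[428.75,216]): print(at(c,uv,72)[:2])
c=cap('side')
d=ctrl.cut_out('side','handle')[0];u=d['uv'];print(d['p'],u,at(c,u,90)[:2], proj(c,[485,-280,88]))
plan([485,-279.5,78],-62.7)"
```

```text
[ 483.83836841 -277.28887874]
[ 483.0061301  -278.42636118]
0.49 [299.4, 141.4] [ 480.0848339  -259.54659173] [298.28678691 139.07679372]
t 4.5 pos [ 486.9 -275.2  153.3] yaw -62.53 tilt [ 0.0029 -0.0009] q [-0.16 -0.07 -0.16  0.   -1.47  0.63] F [-0.3  0.4  0.9] w 85.2 g 0.0
units [0.055 0.076 1.507] | max 1.51 wz units 0.021
units if turned first [0.059 0.073 1.507]
```

```bash
python3 -m crank '[[0.05,0.08,0.4,0,0,0,1],[0,0,0.4,0,0,0,1],[0,0,0.4,0,0,0,1],[0,0,0.3,0,0,0,1],[0,0,0,0,0,0,0],[0,0,0,0,0,0,0],[0,0,0,0,0,0,0],[0,0,0,0,0,0,0],[0,0,0,0,0,0,0],[0,0,0,0,0,0,0]]' 30
python3 -c "
from h import *
plan([484,-279,78],12.3)"
```

```text
time_s: 5.5
position: [486.9, -278.2, 77.8]
orientation: [-2.682, 1.627, -0.009]
ft_force: [9.2, 5.4, 0.0]
gripper_width: 15.6
grasp_force: 35.0
t 5.5 pos [ 486.9 -278.2   77.8] yaw -62.50 tilt [0.0074 0.0007] q [-0.16 -0.03 -0.27 -0.   -1.33  0.64] F [9.2 5.4 0. ] w 15.6 g 35.0
units [-0.013  0.059 -0.005] | max 0.06 wz units -9.350
units if turned first [-0.06   0.003 -0.004]
```

```bash
python3 -m crank '[[0,-0.05,0,0,0,-0.5,0],[0,0,0,0,0,-0.9,0],[0,0,0,0,0,-0.9,0],[0,0,0,0,0,-0.9,0],[0,0,0,0,0,-0.9,0],[0,0,0,0,0,-0.9,0]]' 30
python3 -c "
from h import *
plan([484,-279,78],12.3);print(ctrl.state()['moment'])"
```

```text
time_s: 6.1
position: [487.5, -277.7, 77.8]
orientation: [-3.082, 0.606, -0.006]
ft_force: [3.3, 4.7, 3.1]
gripper_width: 15.7
grasp_force: 35.4
t 6.1 pos [ 487.5 -277.7   77.8] yaw -22.24 tilt [0.0039 0.0001] q [-0.16 -0.03 -0.27 -0.   -1.33  1.34] F [3.3 4.7 3.1] w 15.7 g 35.4
units [-0.055  0.051 -0.005] | max 0.06 wz units -4.317
units if turned first [-0.075  0.011 -0.005]
[ 1.30174842 -0.8400716  -0.10505454]
```

```bash
python3 -m crank '[[0,0,0,0,0,-0.9,0],[0,0,0,0,0,-0.9,0],[0,0,0,0,0,-0.9,0],[0,0,0,0,0,-0.9,0],[0,0,0,0,0,-0.6,0],[0,0,0,0,0,-0.3,0],[0,0,0,0,0,0,0]]' 30
python3 -c "
from h import *
plan([484,-279,78],12.3);print(ctrl.state()['moment'])"
```

```text
time_s: 6.8
position: [487.6, -277.0, 77.8]
orientation: [-3.119, -0.368, -0.007]
ft_force: [2.3, 7.7, 3.6]
gripper_width: 15.2
grasp_force: 41.0
t 6.8 pos [ 487.6 -277.    77.8] yaw 13.46 tilt [0.0042 0.0014] q [-0.16 -0.03 -0.27 -0.   -1.33  1.97] F [2.3 7.7 3.6] w 15.2 g 41.0
units [-0.08   0.021 -0.005] | max 0.08 wz units 0.145
units if turned first [-0.08   0.023 -0.004]
[ 2.29947146 -0.79090387 -0.90833629]
```

```bash
python3 -m crank '[[0,0,0,0,0,0.2,0.5],[0,0,0,0,0,0,1],[0,0,0,0,0,0,1],[0,0,0,0,0,0,1],[0,0,0,0,0,0,1],[0,0,-0.5,0,0,0,1],[0,0,-0.8,0,0,0,1],[0,0,-0.8,0,0,0,1],[0,0,0,0,0,0,1]]'
python3 - <<'E'
from h import *
plan([452.4,-40.9,150],-1.7)
c=cap('side','s2.png')
I=cv2.imread('pics/s2.png')[90:210,230:380]
cv2.imwrite('pics/a2.png',cv2.resize(I,(600,480),interpolation=cv2.INTER_CUBIC))
print(proj(c,[487,-277,60]),proj(c,[487+50*.978,-277+50*.21,107]))
E
```

```text
time_s: 7.7
position: [488.1, -279.7, 188.6]
orientation: [3.119, 0.323, 0.014]
ft_force: [-0.3, 0.4, 0.2]
gripper_width: 85.1
grasp_force: 0.0
t 7.7 pos [ 488.1 -279.7  188.6] yaw 11.84 tilt [ 0.0097 -0.0048] q [-0.16 -0.07 -0.1   0.   -1.53  1.94] F [-0.3  0.4  0.2] w 85.1 g 0.0
units [ 0.275 -4.826  0.742] | max 4.83 wz units 1.693
units if turned first [-0.855 -4.753  0.772]
[297.62549505 146.43749763] [283.63705896 135.69477795]
```

View pics/a2.png

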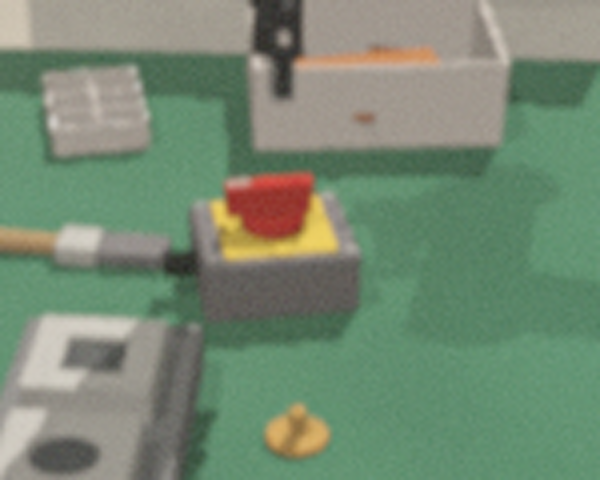

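The side picture shows the handle turned to OFF, its pointer tip at crop (238,185), pointing to +x.

```bash
python3 -m crank '[[0,0,0,0,0,0.85,1],[0,0,0,0,0,0.85,1],[-0.14,-0.79,0.1,0,0,0,1],[-0.14,-0.79,0.1,0,0,0,1],[-0.14,-0.79,0.1,0,0,0,1],[-0.14,-0.79,0.1,0,0,0,1],[-0.14,-0.79,0.1,0,0,0,1],[-0.14,-0.79,0.3,0,0,0,1],[0,0,0.5,0,0,0,1],[0,0,0.5,0,0,0,1],[0,0,0,0,0,0,1],[0,0,0,0,0,0,1]]'
python3 - <<'E'
from h import *
plan([452.4,-40.9,8],-1.7)
c=cap('side','s3.png')
E
```

```text
time_s: 8.95
position: [451.0, -40.4, 91.3]
orientation: [3.14, -0.048, -0.002]
ft_force: [0.7, 0.4, 2.2]
gripper_width: 85.3
grasp_force: 0.0
t 8.95 pos [451.  -40.4  91.3] yaw -1.77 tilt [-0.0011 -0.0011] q [ 0.36 -0.35 -0.51  0.   -1.4   1.18] F [0.7 0.4 2.2] w 85.3 g 0.0
units [0.03  0.006 1.666] | max 1.67 wz units -0.008
units if turned first [0.028 0.008 1.666]
```

```bash
python3 -m crank '[[0.03,0,0.5,0,0,0,1],[0,0,0.5,0,0,0,1],[0,0,0.4,0,0,0,1],[0,0,0.24,0,0,0,1],[0,0,0,0,0,0,1],[0,0,0,0,0,0,0],[0,0,0,0,0,0,0],[0,0,0,0,0,0,0],[0,0,0,0,0,0,0],[0,0,0,0,0,0,0],[0,0,0,0,0,0,0],[0,0,0,0,0,0,0]]' 40
python3 - <<'E'
from h import *
plan([616.5,85.8,130],-1.7)
E
```

```text
time_s: 10.2
position: [453.1, -40.0, 9.9]
orientation: [3.141, -0.048, 0.001]
ft_force: [-1.6, 0.4, 4.8]
gripper_width: 12.4
grasp_force: 39.0
t 10.2 pos [453.1 -40.    9.9] yaw -1.75 tilt [ 0.0008 -0.0001] q [ 0.36 -0.28 -0.62  0.   -1.23  1.18] F [-1.6  0.4  4.8] w 12.4 g 39.0
units [ 3.192 -2.615 -2.4  ] | max 3.19 wz units -0.007
units if turned first [ 3.192 -2.612 -2.403]
```

```bash
python3 -m crank '[[0,0,-0.1,0,0,0,0],[0,0,-0.3,0,0,0,0],[0,0,-0.7,0,0,0,0],[0,0,-0.9,0,0,0,0],[0.3,-0.2,-0.7,0,0,0,0],[0.6,-0.5,-0.3,0,0,0,0],[0.6,-0.5,0,0,0,0,0],[0.6,-0.5,0,0,0,0,0],[0.6,-0.5,0,0,0,0,0],[0.4,-0.3,0,0,0,0,0],[0,0,0,0,0,0,0],[0,0,0,0,0,0,0]]'
python3 - <<'E'
from h import *
plan([617.4,86.7,77.5],-1.7)
c=cap('side','s4.png');t=cap('top','t4.png')
print(proj(c,[617,87,130]),proj(t,[617,87,130]))
I=cv2.imread('pics/s4.png')[130:260,190:320];J=cv2.imread('pics/t4.png')[120:250,230:360]
cv2.imwrite('pics/a4.png',np.hstack([cv2.resize(I,(400,400),interpolation=cv2.INTER_CUBIC),cv2.resize(J,(400,400),interpolation=cv2.INTER_CUBIC)]))
E
```

```text
time_s: 11.4
position: [611.2, 80.2, 158.1]
orientation: [3.14, -0.048, -0.004]
ft_force: [-0.5, -0.3, -1.2]
gripper_width: 11.8
grasp_force: 39.1
t 11.4 pos [611.2  80.2 158.1] yaw -1.75 tilt [-0.0024 -0.0009] q [ 0.45  0.09  0.   -0.   -1.49  1.09] F [-0.5 -0.3 -1.2] w 11.8 g 39.1
units [ 0.125 -0.136  1.611] | max 1.61 wz units -0.006
units if turned first [ 0.121 -0.135  1.611]
[244.71166056 187.33273607] [290.18165693 165.40861222]
```

View pics/a4.png

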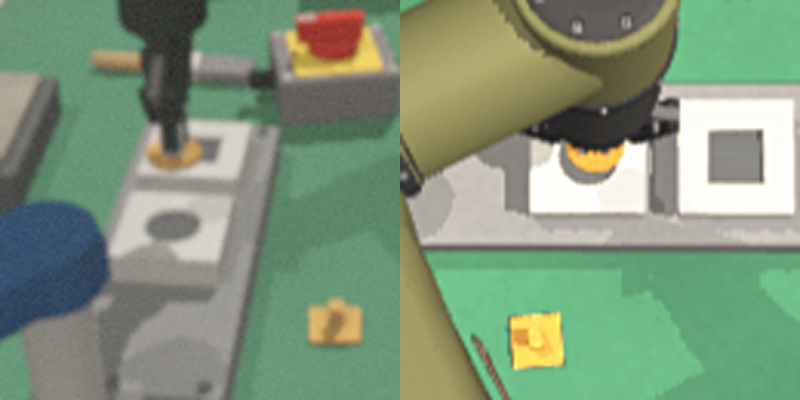

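```bash
cat > m.py <<'E'
from h import *
np.set_printoptions(precision=2,suppress=True)
S=8
def cont(c,box,fn):
    r0,r1,c0,c1=box
    g=cv2.resize(c['image'][r0:r1,c0:c1],None,fx=S,fy=S,interpolation=cv2.INTER_CUBIC).astype(int)
    m=fn(g).astype(np.uint8)
    cn=max(cv2.findContours(m,cv2.RETR_EXTERNAL,cv2.CHAIN_APPROX_NONE)[0],key=cv2.contourArea)[:,0,:]
    return (cn+.5)/S-.5+[c0,r0]
br=lambda g:(g[...,0]-g[...,2]>60)&(g[...,0]-g[...,1]>15)
E
python3 - <<'E'
from m import *
s=ctrl.state();print(s['position'])
c=cap('side');t=cap('top')
P=cont(c,(168,192,230,262),br);print('side brass cols',P.min(0),P.max(0))
z=s['position'][2]-9.9
th=np.linspace(0,6.283,200)
def sil(c,x,y): return np.array([proj(c,[x+25*np.cos(a),y+25*np.sin(a),z+h]) for a in th for h in (0,6)])
x0,y0=s['position'][:2]
for dx in(-3,0,3):
    q=sil(c,x0+dx,y0);print('pred side',dx,q.min(0),q.max(0))
P=cont(t,(160,182,275,310),br);print('top brass',P.min(0),P.max(0))
for dx in(-3,0,3):
    q=sil(t,x0+dx,y0);print('pred top',dx,q.min(0),q.max(0))
D=cont(c,(185,220,220,275),lambda g:(g.max(2)<135));
p=np.array([at(c,u,75)[:2] for u in D]).astype(np.float32);print('recess side',cv2.minAreaRect(p),D.min(0),D.max(0))
q=np.array([proj(c,[616.7+26.5*np.cos(a),85.8+26.5*np.sin(a),75]) for a in th]);print('pred recess',q.min(0),q.max(0))
E
```

```text
[611.02  79.64 159.23]
side brass cols [237.56 174.81] [254.81 183.69]
pred side -3 [238.6  173.48] [256.82 185.35]
pred side 0 [237.52 173.45] [255.75 185.31]
pred side 3 [236.45 173.41] [254.68 185.28]
top brass [283.44 165.81] [302.69 175.69]
pred top -3 [283.23 156.87] [303.03 176.77]
pred top 0 [283.2  155.71] [303.  175.6]
pred top 3 [283.18 154.55] [302.96 174.44]
recess side ((618.2728271484375, 86.97489166259766), (39.780174255371094, 45.724544525146484), 86.16090393066406) [237.69 198.81] [253.81 207.19]
pred recess [237.04 197.29] [255.49 208.41]
```

```bash
cat >> m.py <<'E'
def avg(n=8):
    p=[];f=[]
    for _ in range(n): ctrl.capture('top');s=ctrl.state();p.append(s['position']);f.append(s['ft_force'])
    print('avg pos',np.mean(p,0),'sd',np.std(p,0),'F',np.mean(f,0),'t',s['time_s'],'w',s['gripper_width'])
    return np.mean(p,0)
def dl(p,tgt,yaw=-1.7):
    a=np.radians(yaw);B=np.array([[np.cos(a),np.sin(a),0],[np.sin(a),-np.cos(a),0],[0,0,-1]])
    print('units',B.T@(np.array(tgt)-p)/50)
E
python3 -m crank '[[0.12,-0.13,0.4,0,0,0,0],[0,0,0.5,0,0,0,0],[0,0,0.4,0,0,0,0],[0,0,0,0,0,0,0],[0,0,0,0,0,0,0]]'
python3 - <<'E'
from m import *
dl(avg(),[617.0,86.2,79])
E
```

```text
time_s: 12.1
position: [617.7, 85.9, 95.3]
orientation: [3.141, -0.049, 0.001]
ft_force: [0.7, 0.0, -0.8]
gripper_width: 12.2
grasp_force: 39.1
avg pos [618.28  86.45  95.86] sd [0.21 0.11 0.6 ] F [ 0.37 -0.11 -1.29] t 12.5 w 12.211120507843365
units [-0.03  0.01  0.34]
```

```bash
python3 -m crank '[[-0.025,0.005,0.15,0,0,0,0],[0,0,0.05,0,0,0,0],[0,0,0.05,0,0,0,0],[0,0,0.03,0,0,0,0],[0,0,0,0,0,0,0]]'
python3 - <<'E'
from m import *
dl(avg(5),[617.0,86.2,79])
E
```

```text
time_s: 13.0
position: [616.4, 86.1, 79.9]
orientation: [3.141, -0.048, -0.001]
ft_force: [-0.9, 0.4, -1.5]
gripper_width: 12.0
grasp_force: 39.1
avg pos [616.56  86.2   80.43] sd [0.05 0.01 0.12] F [-0.32  0.28 -1.58] t 13.25 w 12.284038663404372
units [ 0.01 -0.    0.03]
```

```bash
python3 -m crank '[[0,0,0.02,0,0,0,0],[0,0,0.02,0,0,0,0],[0,0,0,0,0,0,0],[0,0,0,0,0,0,0]]'
python3 - <<'E'
from m import *
dl(avg(4),[617.0,86.2,79])
E
```

```text
time_s: 13.65
position: [616.6, 86.2, 78.9]
orientation: [3.141, -0.048, 0.001]
ft_force: [-1.4, 1.0, 2.6]
gripper_width: 12.5
grasp_force: 39.4
avg pos [616.6   86.21  78.9 ] sd [0.01 0.01 0.02] F [-2.95  0.53  3.75] t 13.85 w 12.155132584384184
units [ 0.01 -0.   -0.  ]
```

```bash
python3 -m crank '[[0,0,0,0,0,0,0.2],[0,0,0,0,0,0,0.3],[0,0,0,0,0,0,0.5],[0,0,0,0,0,0,1],[0,0,-0.2,0,0,0,1],[0,0,-0.6,0,0,0,1],[0,0,-0.7,0,0,0,1],[0,0,0,0,0,-0.67,1],[0,0,0,0,0,0,1]]'
python3 - <<'E'
from h import *
plan([460.7,137.7,120],3.67)
E
```

```text
time_s: 14.75
position: [617.1, 86.4, 155.4]
orientation: [-3.139, -0.1, -0.005]
ft_force: [-0.2, 0.1, -1.1]
gripper_width: 85.4
grasp_force: 0.0
t 14.75 pos [617.1  86.4 155.4] yaw 3.65 tilt [0.0028 0.0012] q [ 0.46  0.1   0.01  0.   -1.48  1.17] F [-0.2  0.1 -1.1] w 85.4 g 0.0
units [-3.058 -1.222  0.7  ] | max 3.06 wz units -0.002
units if turned first [-3.056 -1.223  0.708]
```

```bash
python3 -m crank '[[-0.6,-0.24,0,0,0,0,1],[-0.6,-0.24,0,0,0,0,1],[-0.6,-0.24,0,0,0,0,1],[-0.6,-0.24,0.2,0,0,0,1],[-0.4,-0.16,0.6,0,0,0,1],[-0.25,-0.1,0.6,0,0,0,1],[0,0,0.5,0,0,0,1],[0,0,0,0,0,0,1],[0,0,0,0,0,0,1]]'
python3 - <<'E'
from m import *
t=cap('top','t5.png')
plan([460.7,137.7,10],3.67)
g=t['image']
P=cont(t,(145,195,269,314),lambda g:g.min(2)>205)
p=np.array([at(t,u,75)[:2] for u in P]).astype(np.float32);print(cv2.minAreaRect(p))
J=cv2.imread('pics/t5.png')[140:260,230:390]
cv2.imwrite('pics/a5.png',cv2.resize(J,(800,600),interpolation=cv2.INTER_CUBIC))
E
```

```text
time_s: 15.65
position: [460.6, 137.2, 58.7]
orientation: [3.139, 0.097, -0.0]
ft_force: [0.4, 0.5, 0.8]
gripper_width: 85.4
grasp_force: 0.0
t 15.7 pos [461.2 137.6  59.6] yaw 3.54 tilt [ 0. -0.] q [ 0.71 -0.24 -0.49  0.   -1.32  0.92] F [0.4 0.4 0.4] w 85.4 g 0.0
units [-0.01 -0.    0.99] | max 0.99 wz units -0.016
units if turned first [-0.01 -0.    0.99]
((616.9867553710938, 85.77131652832031), (101.45820617675781, 101.90496826171875), 88.10934448242188)
```

View pics/a5.png

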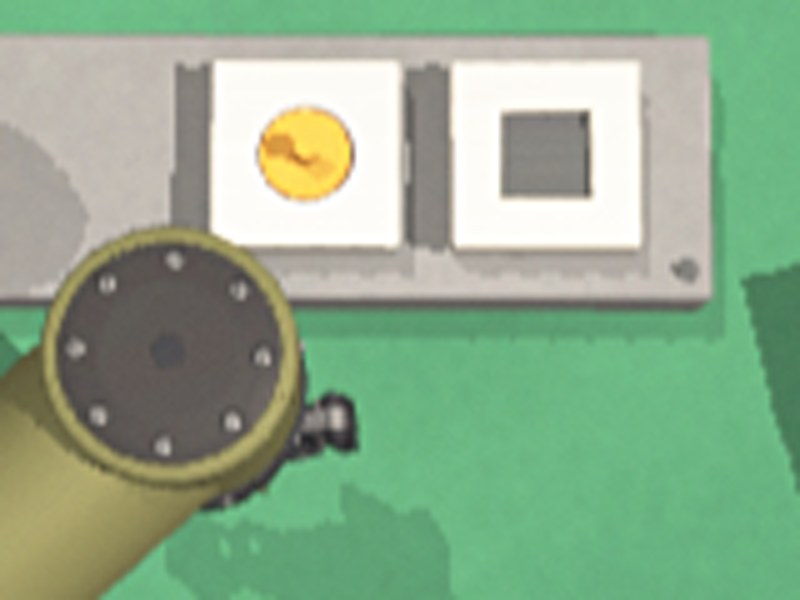

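The round blank sits centred in the round die, crop (306,153), lug up. Down onto the square blank.

```bash
python3 -m crank '[[0,0,0.5,0,0,0,1],[0,0,0.35,0,0,0,1],[0,0,0.14,0,0,0,1],[0,0,0,0,0,0,1],[0,0,0,0,0,0,0],[0,0,0,0,0,0,0],[0,0,0,0,0,0,0],[0,0,0,0,0,0,0],[0,0,0,0,0,0,0],[0,0,0,0,0,0,0],[0,0,0,0,0,0,0]]' 40
python3 - <<'E'
from m import *
avg(3)
plan([613,-44,130],-1.7)
E
```

```text
time_s: 16.8
position: [460.7, 137.6, 9.3]
orientation: [-3.14, -0.099, -0.001]
ft_force: [-0.8, 0.9, 2.3]
gripper_width: 13.1
grasp_force: 41.0
avg pos [460.69 137.63   9.24] sd [0.   0.01 0.  ] F [-0.57  0.32  3.52] t 16.95 w 13.084947425541499
t 16.95 pos [460.7 137.6   9.2] yaw 3.61 tilt [0. 0.] q [ 0.71 -0.2  -0.55  0.   -1.22  0.92] F [-1.4  0.3  4.2] w 13.1 g 41.1
units [ 2.81  3.82 -2.41] | max 3.82 wz units 0.663
units if turned first [ 3.15  3.54 -2.42]
```

```bash
python3 -m crank '[[0,0,-0.1,0,0,0,0],[0,0,-0.3,0,0,0,0],[0,0,-0.7,0,0,0,0],[0,0,-0.9,0,0,0,0],[0,0,-0.8,0,0,0.66,0],[0.3,0.3,-0.2,0,0,0,0],[0.55,0.64,0,0,0,0,0],[0.55,0.64,0,0,0,0,0],[0.55,0.64,0,0,0,0,0],[0.55,0.64,0,0,0,0,0],[0.45,0.5,0,0,0,0,0],[0.2,0.2,0,0,0,0,0]]'
python3 - <<'E'
from m import *
avg(3)
plan([613.1,-43.7,130],-1.7)
s=ctrl.state()
c=cap('side','s6.png');t=cap('top','t6.png')
I=cv2.imread('pics/s6.png')[120:220,210:310];J=cv2.imread('pics/t6.png')[130:230,290:390]
cv2.imwrite('pics/a6.png',np.hstack([cv2.resize(I,(400,400),interpolation=cv2.INTER_CUBIC),cv2.resize(J,(400,400),interpolation=cv2.INTER_CUBIC)]))
E
```

```text
time_s: 18.15
position: [613.2, -47.4, 157.2]
orientation: [3.141, -0.05, -0.004]
ft_force: [-0.2, 0.5, -1.2]
gripper_width: 12.9
grasp_force: 40.5
avg pos [612.87 -46.48 157.35] sd [0.49 1.   0.26] F [-1.01  0.25 -1.82] t 18.3 w 12.970915030847651
t 18.3 pos [612.3 -45.3 157.7] yaw -1.75 tilt [-0. -0.] q [ 0.25  0.08 -0.   -0.   -1.49  1.29] F [-0.3  0.2 -1.1] w 13.0 g 40.5
units [ 0.02 -0.03  0.55] | max 0.55 wz units -0.007
units if turned first [ 0.01 -0.03  0.55]
```

View pics/a6.png

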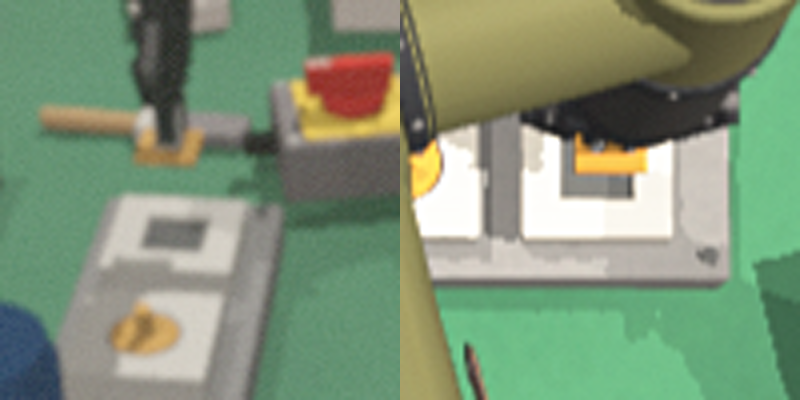

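The square blank is held level, lug up, over the square die (side crop (168,150)). Checking its in-hand offset.

Run:
```python
from m import *
p0=avg(3);z=p0[2]-9.2
t=cap('top');c=cap('side')
P=cont(t,(155,180,328,356),br);print('top',P.min(0),P.max(0), cv2.minAreaRect(P.astype(np.float32)))
Q=cont(c,(148,166,238,266),br);print('side',Q.min(0),Q.max(0))
a=np.radians(-1.7);B=np.array([[np.cos(a),-np.sin(a)],[np.sin(a),np.cos(a)]])
K=[(sx*23,sy*23) for sx in(-1,1) for sy in(-1,1)]
for cam in(t,c):
    q=np.array([proj(cam,np.r_[p0[:2]+B@k,z+h]) for k in K for h in(0,6)]);print('pred',q.min(0),q.max(0))
b=P.max(0)[1];E=P[(P[:,1]>b-1.5)];E=E[(E[:,0]>E[:,0].min()+2)&(E[:,0]<E[:,0].max()-2)]
w=np.array([at(t,u,z+3)[:2] for u in E]);k=np.polyfit(w[:,1],w[:,0],1);print('edge yaw deg',-np.degrees(np.arctan(k[0])),'x of edge',w[:,0].mean())
dl(p0,[613.1,-43.7,95])
```

```text
avg pos [612.25 -44.04 159.1 ] sd [0.06 0.03 0.15] F [-0.19 -0.31 -0.87] t 18.55 w 13.205546316778909
top [332.69 162.44] [351.44 172.94] ((342.0624694824219, 167.68748474121094), (18.749996185302734, 10.499998092651367), -0.0)
side [243.81 151.81] [260.06 160.44]
pred [332.72 154.65] [351.35 173.08]
pred [243.39 151.2 ] [261.16 161.43]
edge yaw deg -1.3395002782821726 x of edge 588.9283470365363
units [ 0.02 -0.01  1.28]
```

```bash
python3 -m crank '[[0.018,-0.008,0.4,0,0,0,0],[0,0,0.5,0,0,0,0],[0,0,0.4,0,0,0,0],[0,0,0.1,0,0,0,0],[0,0,0,0,0,0,0],[0,0,0,0,0,0,0]]'
python3 - <<'E'
from m import *
dl(avg(4),[613.1,-43.7,78.2])
E
```

```text
time_s: 19.25
position: [614.3, -44.6, 90.5]
orientation: [3.141, -0.046, 0.003]
ft_force: [0.2, 1.4, -0.4]
gripper_width: 12.8
grasp_force: 40.5
avg pos [614.29 -44.58  90.42] sd [0.12 0.02 0.25] F [ 0.12 -0.16 -1.52] t 19.45 w 12.888506402716503
units [-0.02 -0.02  0.24]
```

```bash
python3 -m crank '[[-0.022,-0.018,0.08,0,0,0,0],[0,0,0.05,0,0,0,0],[0,0,0.05,0,0,0,0],[0,0,0.02,0,0,0,0],[0,0,0,0,0,0,0]]'
python3 - <<'E'
from m import *
dl(avg(4),[613.1,-43.7,78.2])
E
```

```text
time_s: 19.95
position: [612.4, -43.8, 78.6]
orientation: [3.141, -0.046, -0.0]
ft_force: [-0.2, 0.4, -1.7]
gripper_width: 12.9
grasp_force: 40.6
avg pos [612.53 -43.78  78.83] sd [0.02 0.01 0.04] F [-0.28  0.44 -1.17] t 20.15 w 12.642802955530447
units [ 0.01 -0.    0.01]
```

```bash
python3 -m crank '[[0,0,0.015,0,0,0,0],[0,0,0.015,0,0,0,0],[0,0,0,0,0,0,0],[0,0,0,0,0,0,0]]'
python3 - <<'E'
from m import *
dl(avg(3),[613.1,-43.7,78.2])
E
```

```text
time_s: 20.55
position: [612.7, -43.8, 78.3]
orientation: [3.141, -0.046, 0.001]
ft_force: [-2.9, 0.8, 5.3]
gripper_width: 12.9
grasp_force: 41.3
avg pos [612.67 -43.77  78.29] sd [0.   0.02 0.  ] F [-3.57  1.14  5.34] t 20.7 w 13.037816392537978
units [ 0.01 -0.    0.  ]
```

```bash
python3 -m crank '[[0,0,0,0,0,0,0.2],[0,0,0,0,0,0,0.3],[0,0,0,0,0,0,0.5],[0,0,0,0,0,0,1],[0,0,-0.2,0,0,0,1],[0,0,-0.6,0,0,0,1],[0,0,-0.9,0,0,0,1],[0,0,-0.2,0,0,-0.9,1],[0,0,0,0,0,-0.9,1],[0,0,0,0,0,0,1]]'
python3 - <<'E'
from h import *
plan([487.5,-277.3,160],13.2)
E
```

```text
time_s: 21.7
position: [612.8, -43.7, 173.7]
orientation: [-3.122, -0.35, -0.003]
ft_force: [-0.5, -0.2, -0.2]
gripper_width: 84.9
grasp_force: 0.0
t 21.7 pos [612.8 -43.7 173.7] yaw 12.78 tilt [0.0017 0.0004] q [ 0.25  0.08  0.02  0.   -1.51  1.54] F [-0.5 -0.2 -0.2] w 84.9 g 0.0
units [-3.478  4.003  0.267] | max 4.0 wz units -0.053
units if turned first [-3.507  3.977  0.273]
```

```bash
python3 -m crank '[[-0.6,0.7,0,0,0,0,1],[-0.6,0.7,0,0,0,0,1],[-0.6,0.7,0,0,0,0,1],[-0.6,0.7,0,0,0,0,1],[-0.6,0.7,0.1,0,0,0,1],[-0.48,0.5,0.15,0,0,-0.05,1],[0,0,0,0,0,0,1],[0,0,0,0,0,0,1]]'
python3 - <<'E'
from m import *
t=cap('top','t7.png');plan([487.5,-277.3,78],13.2)
J=cv2.imread('pics/t7.png')[140:240,260:380]
cv2.imwrite('pics/a7.png',cv2.resize(J,(720,600),interpolation=cv2.INTER_CUBIC))
E
```

```text
time_s: 22.5
position: [486.2, -277.8, 159.6]
orientation: [-3.122, -0.352, 0.001]
ft_force: [0.0, 0.6, 1.0]
gripper_width: 85.5
grasp_force: 0.0
t 22.55 pos [ 486.8 -277.1  159.9] yaw 12.97 tilt [-0. -0.] q [-0.16 -0.06 -0.15  0.   -1.49  1.96] F [-0.5  0.8  0.4] w 85.3 g 0.0
units [0.01 0.01 1.64] | max 1.64 wz units -0.028
units if turned first [0.01 0.01 1.64]
```

View pics/a7.png

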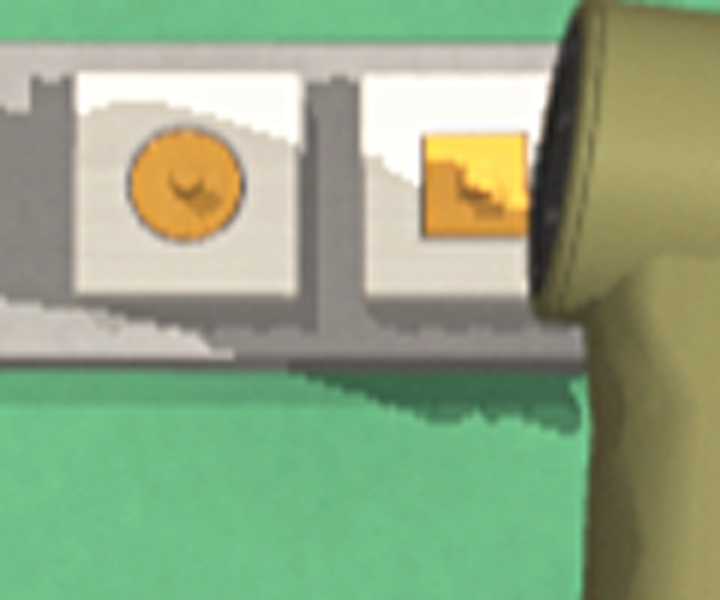

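Both blanks are seated and lug up: round at crop (187,184), square at (475,185). Now the handle.

```bash
python3 -m crank '[[0.01,0,0.5,0,0,0,1],[0,0,0.5,0,0,0,1],[0,0,0.4,0,0,0,1],[0,0,0.23,0,0,0,1],[0,0,0,0,0,0,1],[0,0,0,0,0,0,0],[0,0,0,0,0,0,0],[0,0,0,0,0,0,0],[0,0,0,0,0,0,0],[0,0,0,0,0,0,0],[0,0,0,0,0,0,0]]' 30
python3 -c "
from h import *
plan([487.5,-277.3,78],-62.5)"
```

```text
time_s: 23.65
position: [487.4, -277.0, 78.9]
orientation: [3.121, 0.358, 0.001]
ft_force: [-0.5, 2.8, 2.9]
gripper_width: 15.3
grasp_force: 32.4
t 23.65 pos [ 487.4 -277.    78.9] yaw 13.08 tilt [0.0006 0.    ] q [-0.16 -0.03 -0.26 -0.   -1.34  1.96] F [-0.5  2.8  2.9] w 15.3 g 32.4
units [0.    0.007 0.018] | max 0.02 wz units 9.448
units if turned first [0.007 0.002 0.018]
```

```bash
python3 -m crank '[[0,0,0,0,0,0.9,0],[0,0,0,0,0,0.9,0],[0,0,0,0,0,0.9,0],[0,0,0,0,0,0.9,0],[0,0,0,0,0,0.9,0],[0,0,0,0,0,0.9,0],[0,0,0,0,0,0.9,0],[0,0,0,0,0,0.9,0],[0,0,0,0,0,0.9,0],[0,0,0,0,0,0.9,0],[0,0,0,0,0,0.5,0],[0,0,0,0,0,0,0]]' 30
python3 -c "
from h import *
plan([487.5,-277.3,78],-62.5);print(ctrl.state()['moment'])"
```

```text
time_s: 24.85
position: [487.0, -277.8, 78.9]
orientation: [2.679, -1.638, 0.001]
ft_force: [-1.9, -3.0, 2.5]
gripper_width: 15.4
grasp_force: 29.7
t 24.85 pos [ 487.  -277.8   78.9] yaw -62.89 tilt [-0.0004 -0.0015] q [-0.16 -0.03 -0.26  0.   -1.34  0.63] F [-1.9 -3.   2.5] w 15.4 g 29.7
units [-0.004 -0.014  0.018] | max 0.02 wz units -0.048
units if turned first [-0.004 -0.014  0.018]
[-0.91199321  0.70061945  0.14502817]
```

```bash
python3 -m crank '[[0,0,0,0,0,0.25,0],[0,0,0,0,0,0,0],[0,0,0,0,0,0,0]]' 30
python3 -c "
from h import *
plan([487.5,-277.3,78],-62.5);print(ctrl.state()['moment'])"
```

```text
time_s: 25.15
position: [487.1, -278.0, 78.9]
orientation: [2.652, -1.68, 0.002]
ft_force: [-1.6, -5.5, 2.9]
gripper_width: 15.6
grasp_force: 40.8
t 25.15 pos [ 487.1 -278.    78.9] yaw -64.71 tilt [-0.0002 -0.002 ] q [-0.16 -0.03 -0.26  0.   -1.34  0.6 ] F [-1.6 -5.5  2.9] w 15.6 g 40.8
units [-0.01  -0.013  0.019] | max 0.02 wz units -0.277
units if turned first [-0.009 -0.014  0.019]
[-1.58960188  0.72218797  0.79250616]
```

At the stop (moment 0.79 N m). Release, rise, clear.

```bash
python3 -m crank '[[0,0,0,0,0,-0.2,0.3],[0,0,0,0,0,0,1],[0,0,0,0,0,0,1],[0,0,0,0,0,0,1],[0,0,-0.3,0,0,0,1],[0,0,-0.8,0,0,0,1],[0,0,-0.8,0,0,0,1],[0,0,-0.8,0,0,0,1],[-0.5,0,0,0,0,0,1],[-0.9,0,0,0,0,0,1],[-0.9,0,0,0,0,0,1],[0,0,0,0,0,0,1]]'
python3 - <<'E'
from m import *
plan([487.5,-277.3,78],-62.5)
t=cap('top','t8.png');c=cap('side','s8.png')
J=cv2.imread('pics/t8.png')[140:260,360:470];I=cv2.imread('pics/s8.png')[100:220,220:340]
cv2.imwrite('pics/a8.png',np.hstack([cv2.resize(J,(370,400)),cv2.resize(I,(400,400),interpolation=cv2.INTER_CUBIC)]))
E
```

```text
time_s: 26.35
position: [434.6, -171.5, 215.8]
orientation: [-2.675, 1.641, -0.005]
ft_force: [0.3, 0.6, 0.3]
gripper_width: 85.6
grasp_force: 0.0
t 26.35 pos [ 434.6 -171.5  215.8] yaw -63.05 tilt [0. 0.] q [ 0.06 -0.33 -0.27 -0.   -1.62  0.41] F [0.3 0.6 0.3] w 85.6 g 0.0
units [2.36 0.03 2.76] | max 2.76 wz units -0.069
units if turned first [2.37 0.04 2.75]
```

View pics/a8.png

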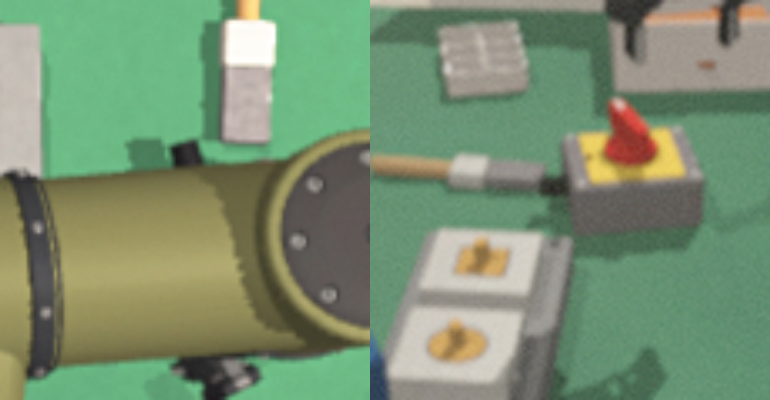

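The side view shows the handle back at ON (crop (630,135)), both blanks flush in their dies with lugs up, and the gripper clear.

```bash
python3 -c "
from rig import ctrl
print(ctrl.close_job())"
```

```text
the job is handed in; nothing more can be done
None
```

The isolator was switched off, both brass blanks were set flush and lug up in their dies, and the isolator was turned back on to its stop; I handed the job in at about 26 s, and it returned no verdict.

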